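# Put the washed tumbler away in the sliding-door crockery case

### The arm

A 6-joint arm with a two-finger parallel gripper is mounted at the origin on the work surface. World frame = base frame: x ahead of the robot, y to its left, z up, the work surface at z = 0. Lengths are in mm, angles in rad, forces in N, time in s.
With the tool pointing down it reaches from about 400 to 925 mm from the base axis. Payload 12.5 kg.
Tool frame: the origin (TCP) lies at the very end of the fingers, on their centre line; the grasp point (between the pads) lies 19 mm behind it; z points along the fingers, y is the line along which they close (so a half turn about z gives the same grasp; the last joint's range is limited). The gripper opens to 95 mm and grips with 3 to 60 N. Pads are 20 mm wide; open, the fingers measure 119 mm over their backs; the gripper's body (75 mm by 180 mm) begins 59 mm behind the grasp point.
Start: joints at [1.064, 0.491, 1.559, -0, 1.092, -0.106], TCP at [243.832, 575.493, 214.661] pointing down, gripper open.
Joint ranges: [-3.1, 3.1], [-0.84, 2.19], [0.05, 2.79], [-1.13, 4.28], [0.06, 2.93], [-2.69, 2.69]. Speed limits (rad/s): [2.22, 2.22, 2.79, 3.14, 3.14, 3.14].

### API

Orientations are given as [roll, pitch, yaw] about the fixed x, y, z axes, in that order (R = Rz(yaw) Ry(pitch) Rx(roll)).
In Python, from cell import env gives the robot as it stands.
- The arm moves only by the tool steer_hand, called as name(argument=value, ...), one argument or row to a line, values as JSON. Schema: {"type":"object","properties":{"moves":{"type":"object","properties":{"sx":{"type":"array","items":{"type":"number"},"minItems":1,"maxItems":5},"sy":{"type":"array","items":{"type":"number"},"minItems":1,"maxItems":5},"sz":{"type":"array","items":{"type":"number"},"minItems":1,"maxItems":5},"twist":{"type":"array","items":{"type":"number"},"minItems":1,"maxItems":5},"finger_gap":{"type":"array","items":{"type":"number"},"minItems":1,"maxItems":5}},"additionalProperties":false,"required":["sx","sy","sz","twist","finger_gap"]},"only":{"type":"string"},"quiet":{"type":"boolean"},"lines":{"type":"string"}},"required":["moves"],"additionalProperties":false}. moves is an object with one list for each field, all of the same length, 1 to 5, a row being the entries at one place: sx, sy, sz (the shift in parts of the range, where 1.0 means 500 mm), twist (a turn about the tool's z in a scale on which 1.0 is 90 degrees), finger_gap (the opening from 0.0 (shut) to 1.0 (fully open)); each row is the pose to reach, as a shift and turn from the pose commanded when the call began, along the tool's axes at that moment; what a row does not reach only later rows make up. A row lasts 1/12 s, in which the tool goes at most 41.7 mm and 0.125 rad, less where a joint would pass 70% of its speed; a pose out of reach is approached as far as the arm can. The fingers move at their own pace and stop on an object; the grip force is fixed at half the most. Time passes only in rows, so rows that do not move let the fingers close. The tool returns the time, the measured TCP pose, the force, the opening and the grip force at its end. only (a regular expression) keeps the lines of the reply that match it, lines (a string "A,B") keeps lines A to B, and quiet returns only ok. Input that does not fit is refused with a message, and nothing moves.
- env.state(): the state, without advancing time (a new reading comes with each control period).
- env.read_camera(name): name is "side" or "top" or "wrist"; returns (picture, depth): 400x640x3 uint8, red, green, blue; 400x640 float32, mm along the optical axis (not along the pixel's ray), 0 where there is no reading.
- env.camera_info(name): a dict with "vertical_fov" (degrees; the focal length in pixels is half the picture's height over the tangent of half this angle, whatever the lens; pixels are square), "cx", "cy" (the principal point, pixels), "origin" and "attitude" of the camera in the world. Camera axes: x right, y down, z forward; pixel columns grow to the right and rows downward; lengths in mm; the calibration is good to about 2 mm. A picture is of the moment at which its call begins: read the wrist's pose just before it. camera_info takes no time and is no camera call; for the wrist camera it gives the pose at the moment of the call.
- env.job_done(): hands the job in; it is judged then, once.
The state is a dict: "t": time; "joints": joint angles; "qvel": joint speeds; "tau": joint torques, N m; "eef_pos": TCP position; "tcp_rot": TCP orientation; "ft_force": force on the tool from outside, world axes, zero at the start; "moment": the same for the moment, N m; "opening": opening from 0.0 (shut) to 1.0 (fully open); "grip_force": force on a finger pad.
Only numpy, scipy, OpenCV 4.12 (cv2) and the standard library are available. Lean on these libraries where they do the work, as an engineer would, in place of code of your own. Each camera call takes 0.05 s, during which the arm holds its last target. There are 200 camera calls.

### The job

Put the washed steel tumbler from the draining tray away in the crockery case: slide open the door over the side that holds the other steel tumblers, and set the tumbler down gently, upright, beside them. Then leave both sliding doors fully shut, with nothing else on the tray or in the case knocked over or pushed out of its place.

Things in the scene. Friction and masses are not known exactly. Their poses are not given: they have to be found in the camera images.
- case: crockery case fixed on the ledge: aluminium frame, clear panes, 440 mm wide (its y), 280 deep (its x). Origin: centre of underside; x to its tall rear edge, y to its left end, z up. Its top slopes up to +x by 10 degrees: underside of left door 152 mm high at x = 0. A 70 mm high divider at y = 0 parts two compartments, each |x| < 130, |y| 2 to 212 mm inside; floor at 12 mm with a 3 mm mat on it
- door_left (a joint): opening of the left (+y) door, m: 0 shut, 0.180 fully open; slides open to the case's -y. Outer, upper door, 8 mm thick, 224 wide, clear pane in aluminium frame; passes over the right door. Friction 2 N, stays where left. A door butts on the other's pull: the two openings add up to at most 183 mm, and pushing one farther drives the other shut. Rails and tracks stand 12 mm over its underside
- door_right (a joint): opening of the right (-y) door, m: 0 shut, 0.180 fully open; slides open to the case's +y. Inner, lower door, its underside 12 mm lower; passes under the left door. Same size, friction and stop. An open door leaves clear the outer 180 mm of its compartment's width
- pull_left (a point): middle of the top edge of the left door's pull: an upright aluminium lip 10 mm thick (case y), 110 long up the slope (case x), on the door's outer edge. The point is 32 mm above the door's face and 191 mm above the ledge; door shut, at case x = -7, y = 200 mm. Moves with the door. Straddle it from above, fingers closing along the case's y, tips at most 26 mm below this point
- pull_right (a point): the same on the right door's outer edge, top at the same height (door shut: case x = -7, y = -200 mm). With the right door fully open the left door's edge is 3 mm beside this lip and its face 32 mm below this point
- mat_cups: ribbed dark liner mat, 250 (x) x 200 (y) x 3 mm, fixed on the floor of the compartment of the steel tumblers; its axes are parallel to the case's. Origin: centre of its underside. It is in the left compartment when it lies at the case's +y, else in the right. Which side changes from one start to the next
- tumbler: the washed steel tumbler standing upright on the draining tray, empty: 95 mm high, 60 mm across at the rim, tapering to 48 mm at the foot; 90 to 180 g. Origin: centre of its underside
- mate_a: steel tumbler like the washed one, standing on mat_cups in its rear part. Origin: centre of its underside
- mate_b: steel tumbler like the washed one, standing on mat_cups in its front part. Origin: centre of its underside
- plates: stack of four white plates, 136 mm across, 40 mm high, in the other compartment. Origin: centre of its underside
- bowl: small white bowl, 90 mm across, 48 mm high, in the other compartment. Origin: centre of its underside
- drainer: low steel draining tray fixed on the ledge, 320 (x) x 290 (y) mm, its floor 6 mm and its rim 12 mm above the ledge. Origin: centre of its underside
- glass: drinking glass on the tray, 112 mm high, 72 mm across at the rim. Origin: centre of its underside
- saucer: cream melamine saucer on the tray, 120 mm across, 18 mm high. Origin: centre of its underside
- kettle_lid: aluminium kettle lid on the tray, 100 mm across, 42 mm high with its knob. Origin: centre of its underside
- cutlery_pot: perforated steel cutlery pot in the middle of the tray, 56 mm across, 120 mm high, its cutlery reaching 193 mm above its foot within 25 mm of its axis. Origin: centre of its underside

How it is judged (in metres and radians):
On the way, in this order (a step that is already met when the one before it is completed fails the run):
1. the door over the steel tumblers' side is slid open by more than 110 mm (((y of mat_cups in the frame of case above 0 m and value of joint door_left above 0.11 m) or (not (y of mat_cups in the frame of case above 0 m) and value of joint door_right above 0.11 m))), for 0.1 s.
2. the washed tumbler stands upright on the mat of the steel tumblers, out of the fingers (x of tumbler in the frame of mat_cups between -0.11 and 0.11 m and y of tumbler in the frame of mat_cups between -0.085 and 0.085 m and z of tumbler in the frame of mat_cups between -0.003 and 0.009 m and angle between tumbler's own z axis and vertical below 0.12 rad and contact force between the fingers and tumbler below 0.05 N), for 0.2 s.
At the end, for the whole second after the job is handed in: the washed tumbler stands at rest and upright (within 7 degrees) on the liner mat among the other steel tumblers, and both doors are shut to within 6 mm (x of tumbler in the frame of mat_cups between -0.11 and 0.11 m and y of tumbler in the frame of mat_cups between -0.085 and 0.085 m and z of tumbler in the frame of mat_cups between -0.003 and 0.009 m and angle between tumbler's own z axis and vertical below 0.12 rad and value of joint each of door_left, door_right below 0.006 m and linear speed of tumbler below 0.02 m/s and velocity of joint each of door_left, door_right below 0.01 m/s); the robot touches nothing.
It fails at once if the glass, saucer, kettle lid or cutlery pot on the tray is pushed more than 30 mm out of its place or tipped over (distance of any of glass, saucer, kettle_lid, cutlery_pot from where it was at the start of the episode above 0.03 m or angle between any of glass, saucer, kettle_lid, cutlery_pot's own z axis and vertical above 0.5 rad).
It fails at once if a tumbler, the plates or the bowl in the case is pushed more than 30 mm out of its place or tipped over (distance of any of mate_a, mate_b, plates, bowl from where it was at the start of the episode above 0.03 m or angle between any of mate_a, mate_b, plates, bowl's own z axis and vertical above 0.5 rad).
It fails at once if the tumbler is dropped or thrown into the case (faster than 0.6 m/s below its doors) (x of tumbler in the frame of mat_cups between -0.13 and 0.13 m and y of tumbler in the frame of mat_cups between -0.105 and 0.105 m and z of tumbler in the frame of mat_cups below 0.09 m and linear speed of tumbler above 0.6 m/s).
It also fails if it takes over 72 s, if anything falls off the work surface, if the arm or the gripper's body presses on something with over 40 N, if the wrist force passes 120 N, or if a joint passes its speed limit or range.

## Working session

There is one attempt and no reset: what is moved stays moved. The work goes in short steps, Python scripts to look and compute and a tool call to move; the robot and the scene stay as the last step left them, time stands still between calls to the robot, and variables do not carry over. Pictures are saved under pics/ and viewed, at most 10 in all, crops included, and the job is handed in when it is done.

```bash
ls; mkdir -p pics
```

Run:
```python
from cell import env
import cv2,numpy as np
for n in("side","top"):
    p,d=env.read_camera(n); cv2.imwrite(f"pics/{n}0.png",p[:,:,::-1]); np.save(f"pics/{n}0.npy",d)
    print(n,env.camera_info(n))
print(env.camera_info("wrist")); print(env.state())
```

```text
cell.py
pics
side {'vertical_fov': 54.46865227952772, 'cx': 320.1316760363439, 'cy': 197.47737038083426, 'origin': array([ 536.73128354,  329.08884712, 1111.83773444]), 'attitude': array([-2.82008349e+00,  1.65973325e-03,  3.11611158e+00])}
top {'vertical_fov': 46.99067298343471, 'cx': 323.6753858561648, 'cy': 204.52716799458392, 'origin': array([ 386.85554994,   12.93012778, 1281.93067317]), 'attitude': array([-3.0043642 , -0.01439861, -1.60084749])}
{'vertical_fov': 64.16082019841508, 'cx': 319.76179471266545, 'cy': 198.68862942871178, 'origin': array([181.72470122, 602.02683973, 384.10844228]), 'attitude': array([2.89619859e+00, 2.94205193e-04, 1.16995531e+00])}
{'t': 0.1, 'joints': array([ 1.06440152e+00,  4.91487781e-01,  1.55938395e+00,  2.23505650e-05,
        1.09168076e+00, -1.05609745e-01]), 'qvel': array([-0.0007594 , -0.00094353, -0.00344355,  0.00092754, -0.00013892,
       -0.0005901 ]), 'tau': array([ 1.97779671e-03, -6.13618112e+01, -2.58608562e+01,  6.93897670e-02,
        4.70655947e-02, -5.11258918e-05]), 'eef_pos': array([243.71707111, 575.2984831 , 214.12889431]), 'tcp_rot': array([-3.14064026e+00, -1.20892944e-04,  2.74079722e+00]), 'ft_force': array([ 0.42359557, -0.37964241, -0.6836011 ]), 'moment': array([-0.0594616 , -0.01788152, -0.01819092]), 'grip_force': 0.0, 'opening': 1.0051562702337742}
```

View pics/top0.png

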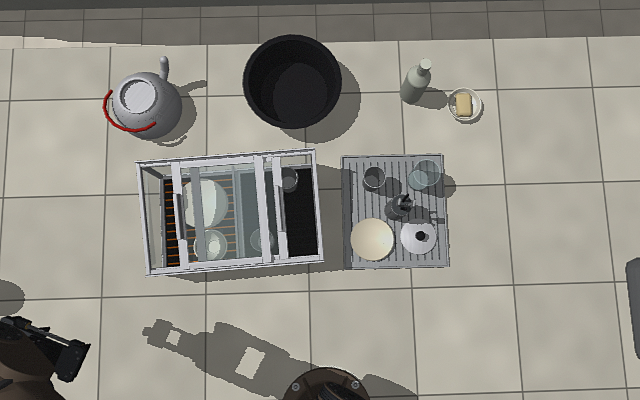

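View pics/side0.png

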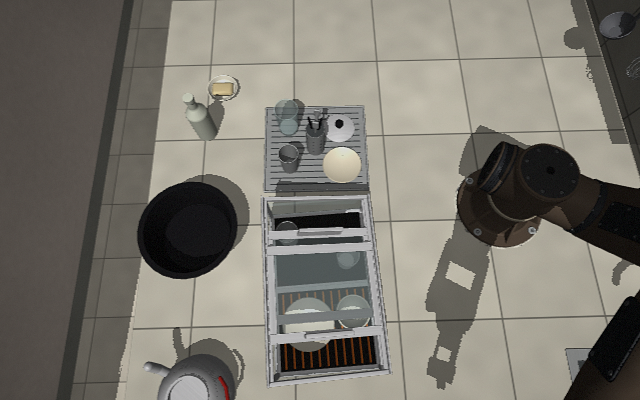

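Top view: the case is at (140–322, 150–275), and both doors are partly open, with pulls near (183,215) and (278,208). The dark mat with the steel tumblers is in the right (-y) compartment; plates and bowl are on the left. The washed tumbler is at (374,177) on the tray, glass (425,173), pot (400,207), saucer (372,240), lid (418,237).

Create h.py:
```python
import numpy as np, cv2
from scipy.spatial.transform import Rotation as R
from cell import env
def ray(info,u,v):
    f=200/np.tan(np.radians(info["vertical_fov"]/2))
    d=np.array([(u-info["cx"])/f,(v-info["cy"])/f,1.])
    return np.array(info["origin"]),R.from_euler("xyz",info["attitude"]).as_matrix()@d
def dep(info,u,v,z): o,d=ray(info,u,v); return o+d*z
def atz(info,u,v,z): o,d=ray(info,u,v); return o+d*(z-o[2])/d[2]
def tri(a,pa,b,pb):
    o1,d1=ray(a,*pa);o2,d2=ray(b,*pb)
    s=np.linalg.lstsq(np.c_[d1,-d2],o2-o1,rcond=None)[0]
    p,q=o1+d1*s[0],o2+d2*s[1]; return (p+q)/2,np.linalg.norm(p-q)
def proj(info,P):
    f=200/np.tan(np.radians(info["vertical_fov"]/2))
    c=R.from_euler("xyz",info["attitude"]).as_matrix().T@(np.array(P)-info["origin"])
    return f*c[0]/c[2]+info["cx"],f*c[1]/c[2]+info["cy"]
def tool(T,yaw=None):
    "shift in tool axes from present TCP to world T"
    s=env.state(); M=R.from_euler("xyz",s["tcp_rot"]).as_matrix()
    return np.round(M.T@(np.array(T)-s["eef_pos"]),1)
```

Run:
```python
import cv2
t=cv2.imread("pics/top0.png");s=cv2.imread("pics/side0.png")
cv2.imwrite("pics/topc.png",cv2.resize(t[140:290,130:460],None,fx=2.4,fy=2.4,interpolation=2))
cv2.imwrite("pics/sidec.png",cv2.resize(s[95:385,250:400],None,fx=2,fy=2,interpolation=2))
```

```text
(no output)
```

View pics/topc.png

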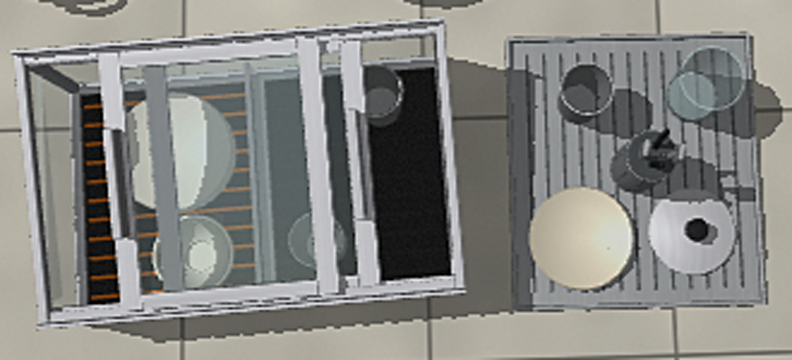

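View pics/sidec.png

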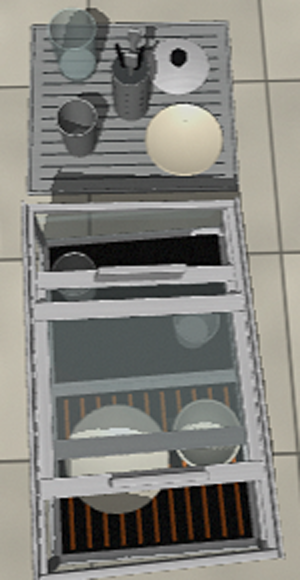

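The crops show case corners, pulls (right: top crop (350–368, 108–220), left: (108–130, 130–238)) and the tumbler rim (586,90 top; 77,117 side).

Run:
```python
from h import *
np.set_printoptions(precision=1,suppress=True)
T=env.camera_info("top");S=env.camera_info("side")
t=lambda x,y:(130+(x+.5)/2.4-.5,140+(y+.5)/2.4-.5); s=lambda x,y:(250+x/2,95+y/2)
pts=dict(rearL=((12,50),(36,578)),rearR=((443,20),(24,203)),frontR=((466,290),(238,205)),frontL=((40,327),(282,555)),
pullR_r=((350,108),(97,270)),pullR_f=((368,220),(187,270)),pullL_r=((108,130),(110,482)),pullL_f=((130,238),(200,478)),
rim=((586,90),(77,117)),glassrim=((712,80),(74,31)),lidknob=((697,230),(178,57)))
for k,(a,b) in pts.items():
    p,e=tri(T,t(*a),S,s(*b)); print(k,p,round(e,1))
dt=np.load("pics/top0.npy")
for n,c in dict(pullR=(358,160),pullLs=(120,180),saucer=(582,238),pane=(290,180),mat=(420,200),frame=(357,80),lframe=(108,75),railR=(455,200),trayfloor=(540,150),bowl=(195,250)).items():
    u,v=np.round(t(*c)).astype(int); print(n,dep(T,u,v,dt[v,u]))
# rim circle
for z in(101,): print(atz(T,*t(586,90),z),atz(S,*s(77,117),z))
```

```text
rearL [653.1 441.  202.1] 2.1
rearR [678.5  11.7 179.2] 2.1
frontR [401.2  -3.  109.9] 8.9
frontL [379.  432.  135.5] 2.9
pullR_r [585.5 106.4 201.2] 2.0
pullR_f [475.9  95.4 148.2] 6.6
pullL_r [572.4 347.4 192.5] 0.1
pullL_f [468.2 346.4 118.6] 3.2
rim [ 617.2 -142.3  100.9] 1.3
glassrim [ 622.2 -278.8  107.1] 3.6
lidknob [ 465.2 -268.5   40. ] 1.1
pullR [536.4  99.5 191.3]
pullLs [523.3 339.1 176.2]
saucer [ 461.7 -141.1   12.8]
pane [521.3 172.  151.8]
mat [511.6  42.7  10.8]
frame [623.3 103.  160.6]
lframe [631.5 352.3 177.1]
railR [497.5   4.8 143.5]
trayfloor [567.1 -98.7   6.4]
bowl [453.6 272.9 139.2]
[ 617.8 -142.5  101. ] [ 616.6 -141.9  101. ]
```

Run:
```python
from h import *
from scipy.optimize import least_squares
np.set_printoptions(precision=3,suppress=True)
T=env.camera_info("top");S=env.camera_info("side")
t=lambda x,y:(130+(x+.5)/2.4-.5,140+(y+.5)/2.4-.5); s=lambda x,y:(250+x/2,95+y/2)
C=[((140,220),(12,50),(36,578)),((140,-220),(443,20),(24,203)),((-140,-220),(466,290),(238,205)),((-140,220),(40,327),(282,555))]
def W(p,x,y,z): c,s_=np.cos(p[2]),np.sin(p[2]); return [p[0]+c*x-s_*y,p[1]+s_*x+c*y,z]
def f(p):
    r=[]
    for (c,a,b) in C:
        P=W(p,*c,p[3] if c[0]>0 else p[4])
        r+=list(np.subtract(proj(T,P),t(*a)))+list(np.subtract(proj(S,P),s(*b)))
    return r
o=least_squares(f,[525,220,.05,185,140],x_scale=[10,10,.01,10,10],loss="soft_l1");p=o.x;print(p,np.array(f(p)))
def inv(X): 
    d=np.subtract(X[:2],p[:2]);c,s_=np.cos(p[2]),np.sin(p[2]);return c*d[0]+s_*d[1],-s_*d[0]+c*d[1]
for z in(191.,):
  for n,a,b in(("pullR",(359,164),(142,270)),("pullL",(119,184),(155,480))):
    for q in(atz(T,*t(*a),z),atz(S,*s(*b),z)): print(n,q,inv(q))
for n,a,z in(("mate_a rim",(382,90),110),("mate_b rim",(318,240),110),("pot",(660,140),199),("potfoot",(645,175),60),("saucer",(582,238),20)): q=atz(T,*t(*a),z);print(n,q,inv(q))
for n,a,z in(("mate_a rim",(73,275),110),("mate_b rim",(197,323),110),("pottop",(132,68),126)): q=atz(S,*s(*a),z);print(n,q,inv(q))
d=np.load("pics/top0.npy")
# pull top pixels via depth near 191
vv,uu=np.mgrid[175:250,165:300]
P=np.array([dep(T,u,v,d[v,u]) for u,v in zip(uu.ravel(),vv.ravel())])
for lo,hi in((60,130),(310,380)):
    m=(abs(P[:,2]-191)<4)&(P[:,1]>lo)&(P[:,1]<hi)&(P[:,0]>460)&(P[:,0]<600);Q=P[m];print(m.sum(),Q.mean(0),Q.min(0),Q.max(0),inv(Q.mean(0)))
```

```text
[528.683 223.037   0.051 176.098 120.126] [ 0.416  1.237 -0.953  2.63   0.388  0.265 -0.668 -0.214 -0.372  2.023
 -0.673 -2.136  0.424  0.984 -0.994  0.619]
pullR [531.49   98.918 191.   ] (np.float64(-3.4811517701333523), np.float64(-124.1015768287535))
pullR [530.458 105.775 191.   ] (np.float64(-4.1649845005672805), np.float64(-117.2014981415218))
pullL [518.217 336.323 191.   ] (np.float64(-4.715193860150975), np.float64(113.67098771459968))
pullL [522.239 346.631 191.   ] (np.float64(-0.1765061317539951), np.float64(123.76167881011543))
mate_a rim [622.059  79.164 110.   ] (np.float64(85.97123408256911), np.float64(-148.4168730211816))
mate_b rim [462.346 149.989 110.   ] (np.float64(-69.95011635367936), np.float64(-69.5949185859366))
pot [ 546.077 -201.004  199.   ] (np.float64(-4.100743133737996), np.float64(-424.3781382825419))
potfoot [ 527.477 -209.524   60.   ] (np.float64(-23.108718978900566), np.float64(-431.94523721736124))
saucer [ 461.637 -140.801   20.   ] (np.float64(-85.38389040369947), np.float64(-359.9754922170234))
mate_a rim [621.084  90.537 110.   ] (np.float64(85.57357628543583), np.float64(-137.0087715419567))
mate_b rim [460.649 158.226 110.   ] (np.float64(-71.22873439030946), np.float64(-61.282643946193275))
pottop [ 536.511 -204.471  126.   ] (np.float64(-13.830861186222418), np.float64(-427.3555741709137))
80 [537.094 103.377 191.249] [491.178  97.427 187.073] [584.914 110.58  194.91 ] (np.float64(2.3415043330068466), np.float64(-119.93202729605709))
89 [526.593 343.517 190.657] [483.901 337.702 187.005] [572.759 349.305 194.836] (np.float64(4.014487543601206), np.float64(120.43088220931523))
```

The right-hand compartment is the target; both doors stand about 80 mm open (pull_right near world (534,102.5,191)). Moving above it.

The rows are not in the units I measure in: shifts go in shares of 500 mm and turns go in shares of 90 degrees. I convert before sending: -168 mm / 500 = -0.336, -120 mm / 500 = -0.24, -0.452 rad / 1.5708 = -0.2878.

steer_hand(
  moves={"sx": [-0.06,-0.13,-0.2,-0.268,-0.336],"sy": [-0.04,-0.092,-0.142,-0.192,-0.24],"sz": [-0.06,-0.072,-0.072,-0.072,-0.072],"twist": [-0.0637,-0.1273,-0.191,-0.2546,-0.2878],"finger_gap": [1,1,1,0.6,0.6]},
)

```text
t: 0.52
eef_pos: [347.6, 405.0, 250.7]
tcp_rot: [3.142, 0.0, -3.084]
ft_force: [1.4, 0.4, -0.4]
opening: 0.91
grip_force: 0.0
```

Run:
```python
from h import *
print(tool([534,102.5,240]),env.state()["tcp_rot"])
```

```text
[-168.8 -312.7   10.7] [ 3.14156992e+00  6.95985620e-05 -3.08411757e+00]
```

Converted, -180 mm / 500 = -0.36, -144 mm / 500 = -0.288.

steer_hand(
  moves={"sx": [-0.04,-0.08,-0.12,-0.16,-0.2],"sy": [-0.072,-0.144,-0.216,-0.288,-0.36],"sz": [0,0,0,0,0],"twist": [0,0,0,0,0],"finger_gap": [0.6,0.6,0.6,0.6,0.6]},
)

```text
t: 0.93
eef_pos: [456.8, 230.2, 250.6]
tcp_rot: [3.142, -0.0, -3.09]
ft_force: [1.6, 0.8, 0.4]
opening: 0.609
grip_force: 0.0
```

steer_hand(
  moves={"sx": [-0.034,-0.068,-0.102,-0.136,-0.136],"sy": [-0.066,-0.132,-0.198,-0.26,-0.26],"sz": [0,0,0.01,0.02,0.02],"twist": [0,0,0,0,0],"finger_gap": [0.6,0.6,0.6,0.6,0.6]},
)

```text
t: 1.35
eef_pos: [533.1, 101.3, 239.4]
tcp_rot: [-3.141, -0.001, -3.094]
ft_force: [-0.5, -0.1, -0.1]
opening: 0.598
grip_force: 0.0
```

Run:
```python
from h import *
i=env.camera_info("wrist");p,d=env.read_camera("wrist");cv2.imwrite("pics/w1.png",p[:,:,::-1]);np.save("pics/w1.npy",d)
print(tool([534,102.5,169]),env.state()["tcp_rot"],i)
```

```text
[-2.3 -0.9 70.7] [-3.14145644e+00 -1.36822028e-03 -3.09418840e+00] {'vertical_fov': 64.16082019841508, 'cx': 319.76179471266545, 'cy': 198.68862942871178, 'origin': array([465.75300343,  98.32061077, 409.40879519]), 'attitude': array([2.89651466e+00, 2.14557405e-04, 1.61816073e+00])}
```

View pics/w1.png

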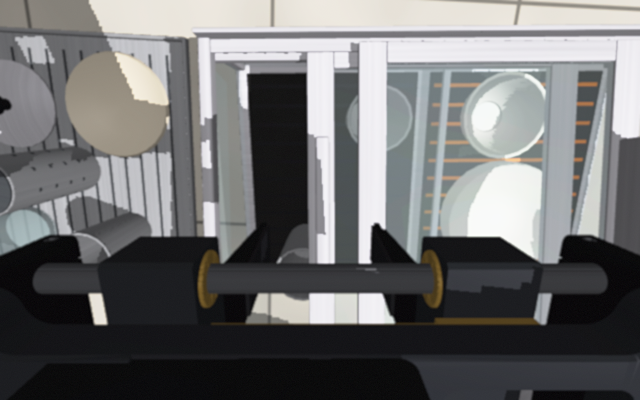

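Pull lip lies at (322,175), centred between the fingers (262 and 378). Descending.

Converted, 70 mm / 500 = 0.14, 65 mm / 500 = 0.13.

steer_hand(
  moves={"sx": [0,0,0,0,0],"sy": [0,0,0,0,0],"sz": [0.07,0.13,0.14,0.14,0.14],"twist": [0,0,0,0,0],"finger_gap": [0.6,0.6,0.6,0.3,0.0]},
)

```text
t: 1.82
eef_pos: [531.1, 106.4, 171.7]
tcp_rot: [3.141, 0.001, -3.09]
ft_force: [0.6, 0.1, 0.9]
opening: 0.511
grip_force: 0.0
```

steer_hand(
  moves={"sx": [0,0,0],"sy": [0,0,0],"sz": [0,0,0],"twist": [0,0,0],"finger_gap": [0,0,0]},
)

```text
t: 2.07
eef_pos: [531.2, 106.0, 171.8]
tcp_rot: [3.141, 0.002, -3.09]
ft_force: [0.2, -0.4, 0.8]
opening: 0.305
grip_force: 0.0
```

steer_hand(
  moves={"sx": [0,0,0,0],"sy": [0,0,0,0],"sz": [0,0,0,0],"twist": [0,0,0,0],"finger_gap": [0,0,0,0]},
)

```text
t: 2.4
eef_pos: [531.0, 105.6, 171.0]
tcp_rot: [-3.141, 0.001, -3.09]
ft_force: [-0.7, -2.1, 4.2]
opening: 0.102
grip_force: 30.0
```

Converted, 50 mm / 500 = 0.1, 40 mm / 500 = 0.08.

steer_hand(
  moves={"sx": [0,0,0,0,0],"sy": [0.02,0.04,0.06,0.08,0.1],"sz": [0,0,0,0,0],"twist": [0,0,0,0,0],"finger_gap": [0,0,0,0,0]},
)

```text
t: 2.82
eef_pos: [528.3, 156.2, 171.0]
tcp_rot: [-3.141, 0.0, -3.09]
ft_force: [-0.8, -4.6, 6.2]
opening: 0.105
grip_force: 30.0
```

steer_hand(
  moves={"sx": [0,0,0,0,0],"sy": [0.024,0.048,0.072,0.092,0.092],"sz": [0,0,0,0,0],"twist": [0,0,0,0,0],"finger_gap": [0,0,0,0,0]},
)

```text
t: 3.23
eef_pos: [525.8, 202.7, 170.9]
tcp_rot: [-3.14, 0.0, -3.089]
ft_force: [-2.7, -2.1, 6.0]
opening: 0.101
grip_force: 30.0
```

steer_hand(
  moves={"sx": [0,0],"sy": [0,0],"sz": [0,0],"twist": [0,0],"finger_gap": [0,0]},
)

```text
t: 3.4
eef_pos: [525.8, 202.7, 170.9]
tcp_rot: [3.141, 0.0, -3.09]
ft_force: [-1.6, 1.8, 5.4]
opening: 0.104
grip_force: 30.0
```

steer_hand(
  moves={"sx": [0,0,0,0],"sy": [0,0,0,0],"sz": [0,0,0,0],"twist": [0,0,0,0],"finger_gap": [0.25,0.4,0.4,0.4]},
)

```text
t: 3.73
eef_pos: [525.9, 201.8, 170.4]
tcp_rot: [3.142, -0.0, -3.09]
ft_force: [0.4, -0.3, -0.1]
opening: 0.329
grip_force: 0.0
```

steer_hand(
  moves={"sx": [0,0,0,0,0],"sy": [0,0,0,0,0],"sz": [-0.04,-0.12,-0.2,-0.22,-0.22],"twist": [0,0.0637,0.1273,0.2037,0.2865],"finger_gap": [0.5,1,1,1,1]},
)

```text
t: 4.15
eef_pos: [526.9, 201.9, 284.3]
tcp_rot: [3.138, 0.005, 2.742]
ft_force: [0.1, -0.1, -0.6]
opening: 0.676
grip_force: 0.0
```

Run:
```python
from h import *
print(tool([617,-142,250]),env.state()["tcp_rot"],env.state()["joints"])
```

```text
[-216.6 -281.9   34.2] [3.13780777 0.00476747 2.74194331] [ 2.48853648e-01  3.37076712e-01  1.61882225e+00  1.48208238e-04
  1.17960803e+00 -9.22358447e-01]
```

Converted, -146 mm / 500 = -0.292, -116 mm / 500 = -0.232, 0.12 rad / 1.5708 = 0.0764.

steer_hand(
  moves={"sx": [-0.04,-0.086,-0.132,-0.178,-0.224],"sy": [-0.052,-0.112,-0.172,-0.232,-0.292],"sz": [0,0,0,0,0],"twist": [0.0764,0.1528,0.2292,0.3056,0.382],"finger_gap": [1,1,1,1,1]},
)

```text
t: 4.57
eef_pos: [573.5, 22.2, 280.6]
tcp_rot: [3.142, -0.0, 2.142]
ft_force: [0.1, 0.6, 0.1]
opening: 0.984
grip_force: 0.0
```

Run:
```python
from h import *
print(tool([617,-142,250]),env.state()["tcp_rot"],env.state()["joints"])
```

```text
[-161.7  -52.1   30.6] [ 3.14150038e+00 -8.86125103e-05  2.14206578e+00] [-7.64911623e-02  3.57213934e-01  1.59770948e+00  1.36271408e-04
  1.18664913e+00 -6.47811680e-01]
```

Converted, -162 mm / 500 = -0.324, -135 mm / 500 = -0.27, 0.6 rad / 1.5708 = 0.382.

steer_hand(
  moves={"sx": [-0.06,-0.13,-0.2,-0.27,-0.324],"sy": [-0.02,-0.042,-0.064,-0.086,-0.104],"sz": [0,0,0.01,0.02,0.03],"twist": [0.0764,0.1528,0.2292,0.3056,0.382],"finger_gap": [1,1,1,1,1]},
)

```text
t: 4.98
eef_pos: [618.5, -143.0, 265.2]
tcp_rot: [3.141, 0.0, 1.541]
ft_force: [-0.6, 0.8, 0.2]
opening: 0.998
grip_force: 0.0
```

steer_hand(
  moves={"sx": [0,0,0,0,0],"sy": [0,0,0,0,0],"sz": [0,0,0,0,0],"twist": [0.0764,0.1528,0.2292,0.3056,0.382],"finger_gap": [1,1,1,1,1]},
)

```text
t: 5.4
eef_pos: [618.1, -140.4, 265.3]
tcp_rot: [-3.141, -0.0, 0.941]
ft_force: [-0.2, 0.2, 0.5]
opening: 0.998
grip_force: 0.0
```

steer_hand(
  moves={"sx": [0,0,0,0],"sy": [0,0,0,0],"sz": [0,0,0,0],"twist": [0.0764,0.1528,0.177,0.177],"finger_gap": [1,1,1,1]},
)

```text
t: 5.73
eef_pos: [618.1, -140.3, 265.4]
tcp_rot: [-3.141, 0.0, 0.668]
ft_force: [-0.7, -0.3, -0.4]
opening: 1.001
grip_force: 0.0
```

Run:
```python
from h import *
i=env.camera_info("wrist");p,d=env.read_camera("wrist");cv2.imwrite("pics/w2.png",p[:,:,::-1]);np.save("pics/w2.npy",d);np.save("pics/w2i.npy",i,allow_pickle=True)
print(proj(i,[617,-142.2,101]),proj(i,[537,-204,126]),proj(i,[617,-142.2,6]))
print(tool([617,-142.2,72]),env.state()["tcp_rot"])
p,d=env.read_camera("top");cv2.imwrite("pics/top2.png",cv2.resize(p[140:290,130:460,::-1],None,fx=2.4,fy=2.4,interpolation=2));np.save("pics/top2.npy",d)
```

```text
(np.float64(320.45524580037335), np.float64(186.77883795823533)) (np.float64(319.48819163980454), np.float64(284.0066980404786)) (np.float64(320.36086507693796), np.float64(172.34972118955343))
[ -2.    0.9 193.4] [-3.14125748e+00  1.05206206e-04  6.70796119e-01]
```

View pics/w2.png

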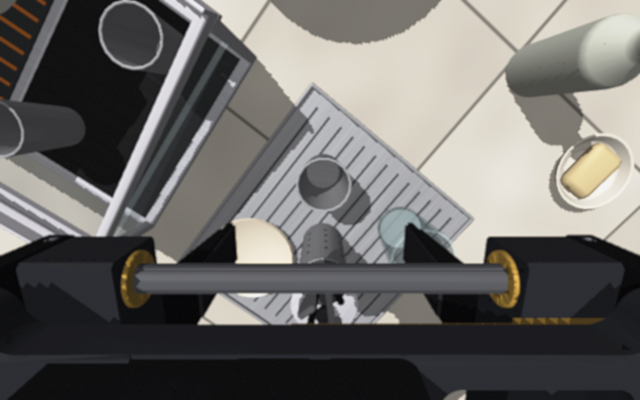

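View pics/top2.png

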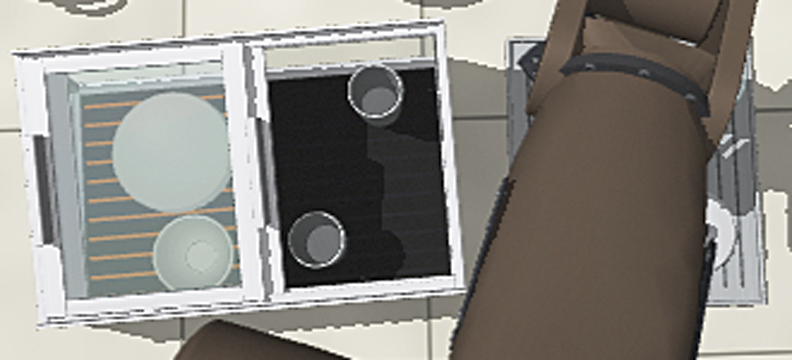

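Wrist view: tumbler rim centred at about (325,183), rear mate rim at (131,35); the top view shows right door fully open, left shut, mates standing at crop (376,91) and (317,240).

Run:
```python
from h import *
np.set_printoptions(precision=1,suppress=True)
i=np.load("pics/w2i.npy",allow_pickle=True).item();T=env.camera_info("top")
t=lambda x,y:(130+(x+.5)/2.4-.5,140+(y+.5)/2.4-.5)
q=atz(i,325,183,101);print(q, tri(i,(325,183),T,t(586,90)),tool([*q[:2],72]))
print("mate_a",atz(i,131,35,110),atz(T,*t(376,91),110),"mate_b",atz(T,*t(317,240),110))
d=np.load("pics/w2.npy");print([dep(i,u,v,d[v,u]) for u,v in((325,208),(351,183),(325,158),(299,183),(325,195))])
print("front rail/right rail depth", [dep(T,*map(round,t(a,b)),np.load("pics/top2.npy")[round(t(a,b)[1]),round(t(a,b)[0])]) for a,b in((380,284),(455,200),(267,180),(350,40),(440,60))])
```

```text
[ 623.2 -143.5  101. ] (array([ 620.9, -145.1,   85.2]), np.float64(1.0322229652216957)) [  2.    5.7 193.5]
mate_a [622.5  87.1 110. ] [621.1  85.7 110. ] mate_b [462.4 151.  110. ]
[array([ 601.2, -161.1,   99.1]), array([ 631.4, -184.3,    6.1]), array([ 644.1, -126.9,  101.1]), array([ 603.9, -122.5,   89.9]), array([ 603.7, -160. ,   48.7])]
front rail/right rail depth [array([414.1,  85.1, 115.3]), array([497.6,   4.8, 142.9]), array([522.6, 197.4, 146.8]), array([666.3, 107.2, 161.8]), array([639.7,  15.7, 167.1])]
```

Converted, 175 mm / 500 = 0.35, 155 mm / 500 = 0.31.

steer_hand(
  moves={"sx": [0.001,0.001,0.001,0.001,0.001],"sy": [0.008,0.008,0.008,0.008,0.008],"sz": [0.08,0.16,0.24,0.31,0.35],"twist": [0,0,0,0,0],"finger_gap": [1,1,1,1,1]},
)

```text
t: 6.25
eef_pos: [619.5, -142.6, 86.7]
tcp_rot: [-3.138, 0.002, 0.672]
ft_force: [0.5, -0.2, -0.1]
opening: 0.999
grip_force: 0.0
```

steer_hand(
  moves={"sx": [0,0,0,0,0],"sy": [0,0,0,0,0],"sz": [0.024,0.036,0.036,0.036,0.036],"twist": [0,0,0,0,0],"finger_gap": [1,1,0.6,0,0]},
)

```text
t: 6.67
eef_pos: [621.8, -143.3, 74.2]
tcp_rot: [3.14, -0.001, 0.67]
ft_force: [-0.0, -0.0, -0.2]
opening: 0.843
grip_force: 0.0
```

steer_hand(
  moves={"sx": [0,0,0],"sy": [0,0,0],"sz": [0,0,0],"twist": [0,0,0],"finger_gap": [0,0,0]},
)

```text
t: 6.92
eef_pos: [621.2, -143.2, 73.4]
tcp_rot: [3.141, -0.001, 0.67]
ft_force: [-0.4, 0.6, -0.0]
opening: 0.634
grip_force: 0.7
```

steer_hand(
  moves={"sx": [0,0,0],"sy": [0,0,0],"sz": [0,0,0],"twist": [0,0,0],"finger_gap": [0,0,0]},
)

```text
t: 7.17
eef_pos: [621.3, -143.1, 73.3]
tcp_rot: [3.141, -0.001, 0.67]
ft_force: [-1.1, 1.1, 7.0]
opening: 0.619
grip_force: 30.0
```

steer_hand(
  moves={"sx": [0,0,0,0,0],"sy": [0,0,0,0,0],"sz": [-0.03,-0.08,-0.15,-0.22,-0.29],"twist": [0,0,0,0,0],"finger_gap": [0,0,0,0,0]},
)

```text
t: 7.58
eef_pos: [620.6, -143.0, 218.9]
tcp_rot: [-3.141, 0.0, 0.67]
ft_force: [0.5, -1.5, -0.4]
opening: 0.624
grip_force: 30.0
```

steer_hand(
  moves={"sx": [0,0,0,0],"sy": [0,0,0,0],"sz": [-0.06,-0.12,-0.15,-0.15],"twist": [0,0,0,0],"finger_gap": [0,0,0,0]},
)

```text
t: 7.92
eef_pos: [621.8, -143.4, 296.3]
tcp_rot: [3.137, -0.003, 0.67]
ft_force: [0.1, 0.4, -1.4]
opening: 0.624
grip_force: 30.0
```

```bash
python3 - <<'E'
from h import *
c=np.array([528.7,223]);a=.051;M=np.array([[np.cos(a),-np.sin(a)],[np.sin(a),np.cos(a)]])
w=c+M@[-50,-150];print(w,tool([*w,295]),env.state()["joints"])
E
```

```text
[486.41169506  70.646138  ] [ 2.670e+01 -2.519e+02  2.000e-01] [-3.30118407e-01  4.43065543e-01  1.41734348e+00  1.03869946e-04
  1.27536746e+00  5.70757231e-01]
```

Converted, -145 mm / 500 = -0.29, -114 mm / 500 = -0.228, -0.58 rad / 1.5708 = -0.3692.

steer_hand(
  moves={"sx": [0.004,0.01,0.018,0.024,0.03],"sy": [-0.04,-0.1,-0.164,-0.228,-0.29],"sz": [0,0,0,0,0],"twist": [-0.0637,-0.1401,-0.2165,-0.2928,-0.3692],"finger_gap": [0,0,0,0,0]},
)

```text
t: 8.33
eef_pos: [541.2, -19.0, 290.8]
tcp_rot: [-3.139, 0.0, 1.255]
ft_force: [1.2, 0.8, -0.7]
opening: 0.621
grip_force: 30.0
```

Run:
```python
from h import *
print(tool([486.4,70.6,295]),env.state()["tcp_rot"])
```

```text
[ 68.2 -79.9  -4. ] [-3.13903267e+00  2.68510527e-04  1.25539184e+00]
```

Yaw goal 1.622 → turn -0.367 more.

Converted, -80 mm / 500 = -0.16, 68 mm / 500 = 0.136, -0.367 rad / 1.5708 = -0.2336.

steer_hand(
  moves={"sx": [0.034,0.074,0.11,0.136,0.136],"sy": [-0.04,-0.086,-0.128,-0.16,-0.16],"sz": [-0.006,-0.006,-0.006,-0.006,-0.006],"twist": [-0.0637,-0.1401,-0.2101,-0.2336,-0.2336],"finger_gap": [0,0,0,0,0]},
)

```text
t: 8.75
eef_pos: [485.9, 72.0, 294.4]
tcp_rot: [-3.139, -0.001, 1.622]
ft_force: [0.7, -0.3, -0.8]
opening: 0.621
grip_force: 30.0
```

steer_hand(
  moves={"sx": [0,0],"sy": [0,0],"sz": [0,0],"twist": [0,0],"finger_gap": [0,0]},
)

```text
t: 8.92
eef_pos: [488.4, 69.3, 294.8]
tcp_rot: [-3.141, 0.0, 1.616]
ft_force: [-0.7, -0.1, -1.5]
opening: 0.621
grip_force: 30.0
```

Run:
```python
from h import *
i=env.camera_info("wrist");p,d=env.read_camera("wrist");cv2.imwrite("pics/w3.png",p[:,:,::-1])
print(tool([486.4,70.6,82.5]),env.state()["tcp_rot"])
print([np.round(proj(i,q)) for q in([622,86,110],[462.4,151,110],[486.4,70.6,110])])
```

```text
[  1.6  -1.9 212.4] [-3.14061484e+00  1.45995571e-05  1.61559497e+00]
[array([439., 172.]), array([299., 105.]), array([318., 180.])]
```

View pics/w3.png

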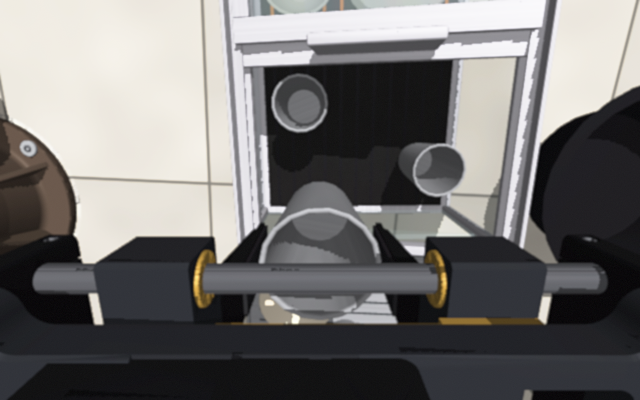

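The mates appear at (299,103) and (438,168), as predicted; the mat's right edge is at about v=205. Quick numeric check of the margins.

Run:
```python
from h import *
i=env.camera_info("wrist")
for q in((270,205),(440,205),(268,66),(450,60)): print(atz(i,*q,15).round())
print("front rail inner ~z125", atz(i,262,180,125).round(),"rear inner z175",atz(i,510,180,175).round())
```

```text
[419.  12.  15.]
[667.  23.  15.]
[415. 202.  15.]
[653. 220.  15.]
front rail inner ~z125 [426.  70. 125.] rear inner z175 [664.  90. 175.]
```

Converted, 120 mm / 500 = 0.24, 95 mm / 500 = 0.19.

steer_hand(
  moves={"sx": [0.004,0.004,0.004,0.004,0.004],"sy": [0.016,0.016,0.016,0.016,0.016],"sz": [0.02,0.07,0.13,0.19,0.24],"twist": [0,0,0,0,0],"finger_gap": [0,0,0,0,0]},
)

```text
t: 9.38
eef_pos: [496.2, 71.4, 172.8]
tcp_rot: [-3.14, -0.0, 1.615]
ft_force: [0.4, -0.4, -1.6]
opening: 0.62
grip_force: 30.0
```

steer_hand(
  moves={"sx": [0,0,0,0,0],"sy": [0,0,0,0,0],"sz": [0.036,0.072,0.108,0.14,0.156],"twist": [0,0,0,0,0],"finger_gap": [0,0,0,0,0]},
)

```text
t: 9.8
eef_pos: [495.9, 71.4, 94.9]
tcp_rot: [-3.139, -0.0, 1.615]
ft_force: [-0.3, -0.0, -1.3]
opening: 0.62
grip_force: 30.0
```

steer_hand(
  moves={"sx": [0,0,0,0],"sy": [0,0,0,0],"sz": [0.006,0.012,0.016,0.016],"twist": [0,0,0,0],"finger_gap": [0,0,0,0]},
)

```text
t: 10.13
eef_pos: [496.5, 71.9, 89.8]
tcp_rot: [3.141, -0.0, 1.617]
ft_force: [0.3, 0.1, -0.8]
opening: 0.621
grip_force: 30.0
```

Converted, 4 mm / 500 = 0.008, 2 mm / 500 = 0.004.

steer_hand(
  moves={"sx": [0,0,0,0],"sy": [0,0,0,0],"sz": [0.004,0.008,0.008,0.008],"twist": [0,0,0,0],"finger_gap": [0,0,0,0]},
)

```text
t: 10.47
eef_pos: [496.2, 72.0, 85.8]
tcp_rot: [3.141, -0.0, 1.617]
ft_force: [0.2, 0.1, -1.8]
opening: 0.621
grip_force: 30.0
```

steer_hand(
  moves={"sx": [0,0,0,0],"sy": [0,0,0,0],"sz": [0.002,0.004,0.004,0.004],"twist": [0,0,0,0],"finger_gap": [0,0,0,0]},
)

```text
t: 10.8
eef_pos: [496.2, 72.0, 83.6]
tcp_rot: [-3.142, -0.0, 1.617]
ft_force: [0.5, -0.5, -1.7]
opening: 0.619
grip_force: 30.0
```

Converted, 1 mm / 500 = 0.002, 0.5 mm / 500 = 0.001.

steer_hand(
  moves={"sx": [0,0,0,0],"sy": [0,0,0,0],"sz": [0.001,0.002,0.002,0.002],"twist": [0,0,0,0],"finger_gap": [0,0,0,0]},
)

```text
t: 11.13
eef_pos: [496.2, 72.0, 82.6]
tcp_rot: [3.142, -0.0, 1.617]
ft_force: [-0.9, 0.5, -0.7]
opening: 0.621
grip_force: 30.0
```

steer_hand(
  moves={"sx": [0,0,0,0],"sy": [0,0,0,0],"sz": [0.001,0.002,0.002,0.002],"twist": [0,0,0,0],"finger_gap": [0,0,0,0]},
)

```text
t: 11.47
eef_pos: [496.3, 72.0, 82.2]
tcp_rot: [3.141, -0.0, 1.617]
ft_force: [-1.9, -0.5, 8.1]
opening: 0.618
grip_force: 30.0
```

Contact (8 N up). Release gently, then lift.

steer_hand(
  moves={"sx": [0,0,0,0,0],"sy": [0,0,0,0,0],"sz": [0,0,0,0,0],"twist": [0,0,0,0,0],"finger_gap": [0.66,0.7,0.74,0.78,0.78]},
)

```text
t: 11.88
eef_pos: [496.2, 72.0, 81.6]
tcp_rot: [-3.142, -0.0, 1.617]
ft_force: [-0.5, 0.7, -0.1]
opening: 0.772
grip_force: 0.0
```

steer_hand(
  moves={"sx": [0,0,0,0,0],"sy": [0,0,0,0,0],"sz": [0,-0.01,-0.04,-0.08,-0.14],"twist": [0,0,0,0,0],"finger_gap": [0.78,0.78,0.78,0.78,0.78]},
)

```text
t: 12.3
eef_pos: [495.3, 72.0, 151.3]
tcp_rot: [-3.138, -0.0, 1.617]
ft_force: [0.0, -0.1, -1.0]
opening: 0.78
grip_force: 0.0
```

steer_hand(
  moves={"sx": [0,0,0,0,0],"sy": [0,0,0,0,0],"sz": [-0.07,-0.14,-0.21,-0.24,-0.24],"twist": [0,0,0,0,0],"finger_gap": [0.78,0.78,0.78,0.78,0.78]},
)

```text
t: 12.72
eef_pos: [497.2, 72.1, 275.6]
tcp_rot: [3.135, 0.0, 1.617]
ft_force: [-0.1, -0.7, 0.4]
opening: 0.781
grip_force: 0.0
```

Run:
```python
from h import *
i=env.camera_info("wrist");p,d=env.read_camera("wrist");cv2.imwrite("pics/w4.png",p[:,:,::-1])
print(proj(i,[496.3,72,110]),proj(i,[496.3,72,15]),tool([525.9,202.5,260]),env.state()["joints"])
```

```text
(np.float64(317.3487033035993), np.float64(184.34283463309788)) (np.float64(317.38182445046164), np.float64(170.4531311394906)) [129.   35.4  13.4] [ 1.22537045e-02  2.52110272e-01  1.77492183e+00  1.17754967e-04
  1.11107756e+00 -3.37970390e-02]
```

View pics/w4.png

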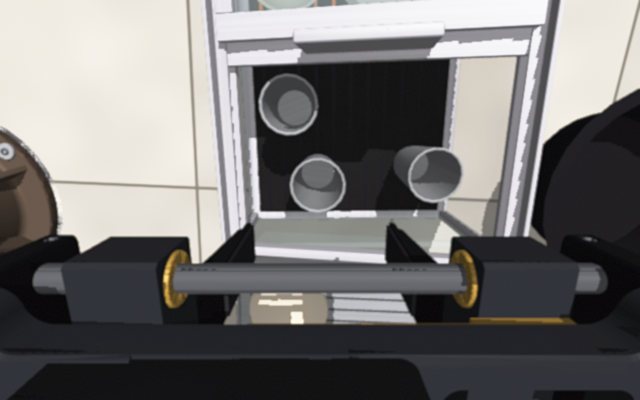

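The tumbler stands upright at (318,183) beside both mates. Now turn back and return to the right pull.

Converted, 129 mm / 500 = 0.258, 110 mm / 500 = 0.22, -0.6 rad / 1.5708 = -0.382.

steer_hand(
  moves={"sx": [0.04,0.1,0.16,0.22,0.258],"sy": [0.01,0.028,0.044,0.06,0.07],"sz": [0,0,0,0,0],"twist": [-0.0764,-0.1528,-0.2292,-0.3056,-0.382],"finger_gap": [0.6,0.6,0.6,0.5,0.5]},
)

```text
t: 13.18
eef_pos: [525.0, 204.6, 270.0]
tcp_rot: [-3.14, -0.001, 2.223]
ft_force: [0.8, -0.2, 0.6]
opening: 0.53
grip_force: 0.0
```

steer_hand(
  moves={"sx": [0,0,0,0,0],"sy": [0,0,0,0,0],"sz": [0,0,0,0,0],"twist": [-0.0764,-0.1528,-0.2292,-0.3056,-0.382],"finger_gap": [0.5,0.5,0.5,0.5,0.5]},
)

```text
t: 13.6
eef_pos: [524.7, 202.4, 269.9]
tcp_rot: [-3.14, -0.002, 2.823]
ft_force: [-0.9, 0.2, 0.7]
opening: 0.504
grip_force: 0.0
```

steer_hand(
  moves={"sx": [0,0,0,0,0],"sy": [0,0,0,0,0],"sz": [0,0,0,0,0],"twist": [-0.0764,-0.1528,-0.2349,-0.2349,-0.2349],"finger_gap": [0.5,0.5,0.5,0.5,0.5]},
)

```text
t: 14.02
eef_pos: [524.9, 202.4, 270.5]
tcp_rot: [-3.141, -0.002, -3.101]
ft_force: [-0.4, 0.0, 0.5]
opening: 0.497
grip_force: 0.0
```

Run:
```python
from h import *
print(tool([525.9,202.3,171]),env.state()["tcp_rot"])
```

```text
[-1.2 -0.1 99.5] [-3.14132495e+00 -1.82163483e-03 -3.10098872e+00]
```

Converted, 99 mm / 500 = 0.198, 92 mm / 500 = 0.184, -0.01 rad / 1.5708 = -0.0064.

steer_hand(
  moves={"sx": [-0.002,-0.002,-0.002,-0.002,-0.002],"sy": [0,0,0,0,0],"sz": [0.07,0.14,0.184,0.198,0.198],"twist": [-0.0064,-0.0064,-0.0064,-0.0064,-0.0064],"finger_gap": [0.5,0.5,0.5,0.5,0.2]},
)

```text
t: 14.43
eef_pos: [525.5, 202.3, 170.9]
tcp_rot: [-3.141, -0.004, -3.09]
ft_force: [0.2, -1.1, 0.5]
opening: 0.47
grip_force: 0.0
```

steer_hand(
  moves={"sx": [0,0,0,0,0],"sy": [0,0,0,0,0],"sz": [0,0,0,0,0],"twist": [0,0,0,0,0],"finger_gap": [0,0,0,0,0]},
)

```text
t: 14.85
eef_pos: [526.4, 202.6, 173.4]
tcp_rot: [3.141, 0.001, -3.088]
ft_force: [0.2, -0.2, -0.6]
opening: 0.136
grip_force: 0.0
```

steer_hand(
  moves={"sx": [0,0],"sy": [0,0],"sz": [0,0],"twist": [0,0],"finger_gap": [0,0]},
)

```text
t: 15.02
eef_pos: [526.4, 202.6, 173.3]
tcp_rot: [3.141, 0.001, -3.088]
ft_force: [-1.1, -0.5, 6.1]
opening: 0.102
grip_force: 30.0
```

Converted, -62 mm / 500 = -0.124, -48 mm / 500 = -0.096.

steer_hand(
  moves={"sx": [0,0,0,0,0],"sy": [-0.016,-0.04,-0.068,-0.096,-0.124],"sz": [0,0,0,0,0],"twist": [0,0,0,0,0],"finger_gap": [0,0,0,0,0]},
)

```text
t: 15.43
eef_pos: [529.8, 140.3, 173.2]
tcp_rot: [3.141, 0.001, -3.087]
ft_force: [-1.6, 2.9, 5.6]
opening: 0.106
grip_force: 30.0
```

steer_hand(
  moves={"sx": [0,0,0,0,0],"sy": [-0.028,-0.056,-0.084,-0.112,-0.14],"sz": [0,0,0,0,0],"twist": [0,0,0,0,0],"finger_gap": [0,0,0,0,0]},
)

```text
t: 15.85
eef_pos: [533.5, 70.2, 173.3]
tcp_rot: [3.141, 0.001, -3.087]
ft_force: [-0.1, 3.0, 6.0]
opening: 0.104
grip_force: 30.0
```

steer_hand(
  moves={"sx": [0,0,0,0,0],"sy": [-0.024,-0.044,-0.06,-0.072,-0.08],"sz": [0,0,0,0,0],"twist": [0,0,0,0,0],"finger_gap": [0,0,0,0,0]},
)

```text
t: 16.27
eef_pos: [535.7, 30.2, 173.3]
tcp_rot: [3.141, 0.001, -3.088]
ft_force: [-1.2, 1.3, 7.4]
opening: 0.103
grip_force: 30.0
```

steer_hand(
  moves={"sx": [0,0,0,0],"sy": [-0.004,-0.008,-0.008,-0.008],"sz": [0,0,0,0],"twist": [0,0,0,0],"finger_gap": [0,0,0,0]},
)

```text
t: 16.6
eef_pos: [535.9, 26.3, 173.2]
tcp_rot: [-3.141, 0.001, -3.088]
ft_force: [-0.5, -2.4, 6.8]
opening: 0.103
grip_force: 30.0
```

Converted, -2 mm / 500 = -0.004, -1 mm / 500 = -0.002.

steer_hand(
  moves={"sx": [0,0,0,0],"sy": [-0.002,-0.004,-0.004,-0.004],"sz": [0,0,0,0],"twist": [0,0,0,0],"finger_gap": [0,0,0,0]},
)

```text
t: 16.93
eef_pos: [536.0, 24.6, 173.2]
tcp_rot: [3.142, 0.001, -3.088]
ft_force: [-1.2, 0.4, 7.3]
opening: 0.103
grip_force: 30.0
```

steer_hand(
  moves={"sx": [0,0,0,0],"sy": [-0.002,-0.004,-0.004,-0.004],"sz": [0,0,0,0],"twist": [0,0,0,0],"finger_gap": [0,0,0,0]},
)

```text
t: 17.27
eef_pos: [536.1, 23.0, 173.2]
tcp_rot: [3.141, 0.001, -3.088]
ft_force: [-1.6, 4.3, 7.6]
opening: 0.101
grip_force: 30.0
```

The rows are not in the units I measure in: shifts go in shares of 500 mm and turns go in shares of 90 degrees. I convert before sending: -1.5 mm / 500 = -0.003, -1 mm / 500 = -0.002.

steer_hand(
  moves={"sx": [0,0,0,0],"sy": [-0.002,-0.003,-0.003,-0.003],"sz": [0,0,0,0],"twist": [0,0,0,0],"finger_gap": [0,0,0,0]},
)

```text
t: 17.6
eef_pos: [536.1, 22.9, 173.2]
tcp_rot: [3.139, 0.001, -3.088]
ft_force: [-2.0, 14.0, 6.7]
opening: 0.103
grip_force: 30.0
```

steer_hand(
  moves={"sx": [0,0,0,0],"sy": [-0.002,-0.003,-0.003,-0.003],"sz": [0,0,0,0],"twist": [0,0,0,0],"finger_gap": [0,0,0,0]},
)

```text
t: 17.93
eef_pos: [536.1, 22.8, 173.2]
tcp_rot: [3.137, 0.001, -3.088]
ft_force: [-0.2, 25.6, 6.4]
opening: 0.102
grip_force: 30.0
```

Stop reached. Release and lift, then check both doors.

Converted, 2.5 mm / 500 = 0.005.

steer_hand(
  moves={"sx": [0,0,0,0,0],"sy": [0.005,0.005,0.005,0.005,0.005],"sz": [0,0,0,0,0],"twist": [0,0,0,0,0],"finger_gap": [0,0.2,0.4,0.4,0.4]},
)

```text
t: 18.35
eef_pos: [535.9, 22.0, 172.4]
tcp_rot: [3.142, -0.0, -3.088]
ft_force: [0.2, -1.0, -0.4]
opening: 0.326
grip_force: 0.0
```

steer_hand(
  moves={"sx": [0,0,0,0,0],"sy": [0,0,-0.04,-0.1,-0.18],"sz": [-0.04,-0.11,-0.18,-0.18,-0.18],"twist": [0,0,0,0,0],"finger_gap": [0.5,0.5,0.5,0.5,0.5]},
)

```text
t: 18.77
eef_pos: [541.4, -67.6, 264.8]
tcp_rot: [-3.141, 0.004, -3.085]
ft_force: [0.3, 0.2, -0.5]
opening: 0.496
grip_force: 0.0
```

steer_hand(
  moves={"sx": [0,0,0,0,0],"sy": [-0.08,-0.16,-0.24,-0.32,-0.32],"sz": [0,0,0,0,0],"twist": [0,0,0,0,0],"finger_gap": [0.5,0.5,0.5,0.5,0.5]},
)

```text
t: 19.18
eef_pos: [549.3, -233.6, 261.9]
tcp_rot: [-3.14, -0.0, -3.092]
ft_force: [0.0, -0.8, 0.6]
opening: 0.504
grip_force: 0.0
```

Run:
```python
from h import *
T=env.camera_info("top");p,d=env.read_camera("top");cv2.imwrite("pics/top5.png",cv2.resize(p[140:290,130:460,::-1],None,fx=2.4,fy=2.4,interpolation=2))
vv,uu=np.mgrid[150:270,130:330];m=d[vv,uu]>0
P=np.array([dep(T,u,v,d[v,u]) for u,v in zip(uu[m],vv[m])])
D=P[:,:2]-[528.7,223];a=.051;y=-np.sin(a)*D[:,0]+np.cos(a)*D[:,1];x=np.cos(a)*D[:,0]+np.sin(a)*D[:,1]
k=(abs(P[:,2]-191)<4)&(abs(x)<60);print([(s,k[s_].sum() if 0 else (k&s_).sum(),y[k&s_].mean()) for s,s_ in(("L",y>0),("R",y<0))])
```

```text
[('L', np.int64(103), np.float64(197.19418256559686)), ('R', np.int64(83), np.float64(-199.46115328230223))]
```

View pics/top5.png

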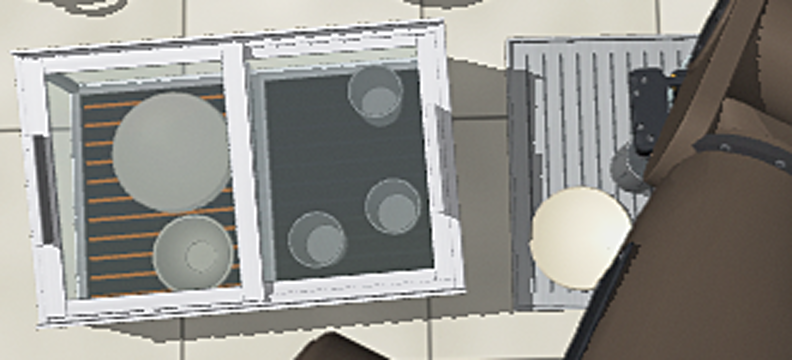

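Both doors read shut: the right one is against its stop. The left is at most 3 mm open, since the measured 180 mm right travel bounds it against the 183 mm sum. The tumbler stands upright at crop (392,206) beside its mates. Handing in.

steer_hand(
  moves={"sx": [0,0,0],"sy": [0,0,0],"sz": [0,0,0],"twist": [0,0,0],"finger_gap": [0.5,0.5,0.5]},
)

```text
t: 19.48
eef_pos: [549.6, -226.2, 262.7]
tcp_rot: [3.141, 0.0, -3.086]
ft_force: [0.4, -0.7, 0.4]
opening: 0.502
grip_force: 0.0
```

```bash
python3 -c "
from cell import env
print(env.job_done())"
```

```text
the job is handed in; nothing more can be done
None
```

The tumbler stands upright on the mat beside the other two steel tumblers, the right door is against its stop and the left is within about 3 mm of shut (6 mm allowed), and I handed the job in at 19.5 s; no verdict came back.

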